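# Call order 47 on the number display

### The arm

A 6-joint arm with a two-finger parallel gripper is mounted at the origin on the work surface. World frame = base frame: x ahead of the robot, y to its left, z up, the work surface at z = 0. Lengths are in m, angles in rad, forces in N, time in s.
With the tool pointing down it reaches from about 0.25 to 0.725 m from the base axis. Payload 4 kg.
Tool frame: the origin (TCP) lies at the very end of the fingers, on their centre line; the grasp point (between the pads) lies 19 mm behind it; z points along the fingers, y is the direction in which the jaws open and shut (so a half turn about z gives the same grasp; the last joint's range is limited). The gripper opens to 85 mm and grips with 20 to 120 N. Pads are 22 mm wide; open, the fingers measure 114 mm over their backs; the gripper's body (76 mm by 85 mm) begins 54 mm behind the grasp point. The pads swing forward as they close: fully open they stand 13 mm farther back than shut.
Start: joints at [1.26, 0.241, 0.005, 1.335, 0, 1.571], TCP at [0.153, 0.476, 0.231] pointing down, gripper open.
Joint ranges: [-2.72, 2.72], [-1.05, 1.87], [-1.09, 1.28], [-1.99, 2.15], [-1.42, 1.44], [-3.14, 3.14]. Speed limits (rad/s): [2.79, 2.79, 3.14, 3.14, 3.14, 3.14].

### API

Orientations are given as a unit quaternion [x, y, z, w].
In Python, from workcell import bot gives the robot as it stands.
- The arm moves only by the shell command python3 -m crank 'ROWS'. ROWS is JSON, a list that holds one entry, the list of rows, each a list of 5 numbers: the shift along the tool's x, y, z in mm, then the turn about the tool's z in degrees, then the closure in counts, from 0 (fully open) to 255 (shut). In form: [[[tx, ty, tz, turn, grip], ...]]. A call has 1 to 12 rows; each row shifts and turns the pose as measured when the row begins, along the tool's axes as they then stand; what a row does not reach is not made up. A row lasts 1/8 s, in which the tool goes at most 62.5 mm and 10.7 degrees, less where a joint would pass 70% of its speed; a pose out of reach is approached as far as the arm can. A call is refused whole if a number of a shift passes 62.5 or a number of a turn 10.7, either way. A call with a gripper value outside its range is refused whole. The fingers move at their own pace and stop on an object; the grip force is fixed at half the most. Time passes only in rows, so rows that do not move let the fingers close. It gives the time, the measured TCP pose, the force and the opening at its end, in the units of the state.
- bot.get_obs(): the state, without advancing time (a new reading comes with each control period).
- bot.camera(name): name is "scene" or "top" or "wrist"; returns a dict with "img" (480x640x3 uint8, blue, green, red), "depth" (480x640 float32, m along the optical axis (not along the pixel's ray), 0 where there is no reading), "fx", "fy", "cx", "cy" (pixels), "R" (3x3) and "t" (3): a world point X has camera coordinates R X + t; the wrist camera has in their place "T_tool_cam" (4x4, takes a point from camera to tool coordinates, whose origin is the TCP and whose axes are the flange's). Camera axes: x right, y down, z forward; pixel columns grow to the right and rows downward; lengths in m; the calibration is good to about 2 mm. A picture is of the moment at which its call begins: read the wrist's pose just before it.
- bot.job_done(): hands the job in, once; it reports no verdict.
The state is a dict: "clock": time; "joint_pos": joint angles; "joint_vel": joint speeds; "tau": joint torques, N m; "eef_pos": TCP position; "tool_rot": TCP orientation; "ft_force": force on the tool from outside, world axes, zero at the start; "ft_torque": the same for the moment, N m; "grip_width": finger opening in m.
Only numpy, scipy, OpenCV 4.12 (cv2) and the standard library are available. Lean on these libraries where they do the work, as an engineer would, in place of code of your own. Each camera call takes 0.05 s, during which the arm holds its last target.

### The job

Order 47 is ready: with a fingertip, flick the ribbed units drum of the number display forwards (top away from you, numbers counting up), click by click, until the customers' windows show 47. Do not run past it, do not turn the tens drum, and do not shove or lift the display. Then press the bell's plunger right down with a fingertip and let it go, leaving the bell in its place and everything else on the counter undisturbed.

Things in the scene. Friction and masses are not known exactly. Their poses are not given: they have to be found in the camera images.
- counter: Order-number display: loose blue steel case, 152 mm deep, 150 wide, deck 112 mm high, about 2 kg, with two black number drums side by side. Origin: centre of the underside, straight below the axle. +x points to the customers, away from the robot (yaw within 0.4 rad): the sloped front with the two windows. +y runs along the axle. The units drum is on the +y side, the tens on the -y side.
- units_axle (a point): Middle of the units drum on its axle (along the display's y), 75 mm above the underside; axes as the display's. Drum radius 55 mm, 44 mm long, ten straight ribs along y, 36 degrees apart, 5 mm thick, reaching to radius 60.5 mm, with white numerals between them. It stands out through a deck slot that is open 49.5 mm ahead of and behind the axle.
- units_top (a point): Point on the display (it does not turn) at the top of the units drum: on the 55 mm surface straight above the axle, middle of its length, 130 mm above the underside. In every click the two top ribs lie 18 degrees ahead of and behind this point (seen about the axle). The number called is the one in the window, 72 degrees ahead; numerals seen at the top come later.
- tens_top (a point): The same point for the tens drum, 56 mm towards the display's -y; equal drum.
- units (a joint): Angle of the units drum, rad: numeral n is in the window at 0.62832 n (36 degrees a click), 7 at 4.398. Grows as its top is pushed to the customers (+x of the display): numerals count up. Starts at 3, 4 or 5. A ball detent holds each click: about 3 N at the ribs to leave it; pushed over 20 degrees it snaps on to the next click by itself, pushed less it springs back.
- tens (a joint): Angle of the tens drum in rad, same clicks and direction; 0, where it starts, shows 4.
- bell: Counter bell: loose, bright dome 82 mm across on a black foot 85 mm across, 0.28 kg, with a brass plunger on top. Origin: centre of the underside. It stands to the left or to the right of the display.
- bell_top (a point): Centre of the top face of the bell's brass plunger (18 mm across), 60 mm above the counter, moving with the plunger.
- plunger (a joint): Travel of the bell's plunger downwards in m: 0 up, 0.005 fully down (about 4.5 N, springs back); the bell rings from 0.0035.
- mustard: Yellow squeeze bottle, 58 mm across, 172 mm high, loose; leave alone. Origin: centre of the underside. It stands on the other side of the display from the bell.
- ketchup: Red squeeze bottle, 58 mm across, 172 mm high, loose; leave alone. Origin: centre of the underside.
- cups: Stack of paper cups, 81 mm across, 137 mm high, loose; leave alone. Origin: centre of the underside.
- terminal: Card terminal, 165 x 78 x 28 mm, loose, lying flat on the robot's side of the display; leave alone. Origin: centre of the underside.
- sandwich: Filled half baguette in a paper sleeve, 200 x 62 x 62 mm, loose, on the robot's side of the display; leave alone. Origin: centre of the underside.
- salt: Salt shaker, 38 mm across, 83 mm high, loose; leave alone. Origin: centre of the underside.
Not all that is in view belongs to the job. What is shaped like the bell but blue or pink is not meant.

How it is judged:
On the way, in this order (a step that is already met when the one before it is completed fails the run):
1. the units drum rests in the click of 7 (window shows 47) (value of joint units between 4.278 and 4.518 rad), for 0.3 s.
2. the bell's plunger is pressed far enough to ring (value of joint plunger above 0.0035 m), for 0.02 s.
At the end, for the whole second after the job is handed in: The units drum rests in the click of 7 and the tens drum in that of 4 (each within 0.12 rad), the bell's plunger is up again, display and bell stand flat, the display within 25 mm and the bell within 30 mm of where they stood (all of step 1 and velocity of joint units between -0.1 and 0.1 rad/s and value of joint tens between -0.12 and 0.12 rad and value of joint plunger below 0.001 m and distance of counter from where it was at the start of the episode below 0.025 m and angle between each of counter, bell's own z axis and vertical below 0.05 rad and distance of bell from where it was at the start of the episode below 0.03 m); the robot touches nothing.
It fails at once if the units drum is run past 7 (well over half a click), or the tens drum is turned half a click (value of joint units above 4.848 rad or value of joint tens above 0.32 rad or value of joint tens below -0.32 rad).
It fails at once if the bell is rung while the units window does not show 7 (value of joint plunger above 0.0035 m and not (value of joint units between 4.198 and 4.598 rad)).
It fails at once if the display is shoved or carried more than 25 mm, tipped or lifted (distance of counter from where it was at the start of the episode above 0.025 m or angle between counter's own z axis and vertical above 0.15 rad or height (world z) of counter above 0.012 m).
It fails at once if the bell is lifted, knocked over or pushed more than 30 mm (distance of bell from where it was at the start of the episode above 0.03 m or height (world z) of bell above 0.012 m or angle between bell's own z axis and vertical above 0.3 rad).
It fails at once if a bottle, the salt, the cups, the terminal or the sandwich is moved more than 25 mm (distance of any of mustard, ketchup, salt, cups, terminal, sandwich from where it was at the start of the episode above 0.025 m).
It also fails if it takes over 54 s, if anything falls off the work surface, if the arm or the gripper's body presses on something with over 40 N, if the wrist force passes 120 N, or if a joint passes its speed limit or range.

## Working session

There is one attempt and no reset: what is moved stays moved. The work goes in short steps, Python scripts to look and compute and a shell command to move; the robot and the scene stay as the last step left them, time stands still between calls to the robot, and variables do not carry over. Pictures are saved under pics/ and viewed, and the job is handed in when it is done.

```bash
mkdir -p pics; ls
python3 - <<'E'
from workcell import bot
import cv2,numpy as np
o=bot.get_obs()
for k,v in o.items(): print(k,v)
for n in ("scene","top","wrist"):
    c=bot.camera(n); cv2.imwrite(f"pics/{n}0.png",c["img"]); np.savez(f"pics/{n}0.npz",**c)
    print(n,{k:(v if k not in("img","depth") else v.shape) for k,v in c.items()})
E
```

```text
pics
clock 0.0
joint_pos [1.25998849e+00 2.41405332e-01 3.70899474e-03 1.33520687e+00
 2.56908615e-05 1.57081620e+00]
joint_vel [ 0.00057995  0.00036624  0.00011021  0.00110041 -0.00110664  0.00028559]
tau [ 3.16675025e-03 -3.72316217e+01  2.52408296e+01  1.69075892e-02
  3.98946770e-05 -4.88000850e-06]
eef_pos [0.15270999 0.47543398 0.23041097]
tool_rot [ 1.54788909e-01  9.87947005e-01 -1.03875711e-03 -1.75730628e-04]
ft_force [-0.35575602 -0.22302407 -0.62925728]
ft_torque [ 0.0036107  -0.01808683 -0.01213161]
grip_width 0.08565764315003847
scene {'img': (480, 640, 3), 'depth': (480, 640), 'fx': 534.5103342309471, 'fy': 534.5103342309471, 'cx': 322.25300018757576, 'cy': 228.2451410759465, 'R': array([[-0.45285388,  0.89143536,  0.01632048],
       [ 0.65099069,  0.34310349, -0.67711973],
       [-0.60920808, -0.29601182, -0.73569186]]), 't': array([ 0.18713593, -0.28787562,  1.6392963 ])}
top {'img': (480, 640, 3), 'depth': (480, 640), 'fx': 524.2916435740422, 'fy': 524.2916435740422, 'cx': 326.48927479390056, 'cy': 231.2904155931377, 'R': array([[ 0.00394504, -0.99995739,  0.0083457 ],
       [-0.99715388, -0.00456207, -0.07525511],
       [ 0.07528998, -0.00802506, -0.99712939]]), 't': array([0.03480236, 0.53479223, 1.00705709])}
wrist {'img': (480, 640, 3), 'depth': (480, 640), 'fx': 376.22109134678084, 'fy': 376.22109134678084, 'cx': 322.87845629038344, 'cy': 240.42064574466173, 'T_tool_cam': array([[ 2.45592595e-04, -9.64419042e-01, -2.64378234e-01,
         6.73836144e-02],
       [ 9.99999525e-01,  4.86196315e-04, -8.44640284e-04,
         2.17655477e-04],
       [ 9.43126897e-04, -2.64377901e-01,  9.64418704e-01,
        -1.41016769e-01],
       [ 0.00000000e+00,  0.00000000e+00,  0.00000000e+00,
         1.00000000e+00]])}
```

View pics/scene0.png

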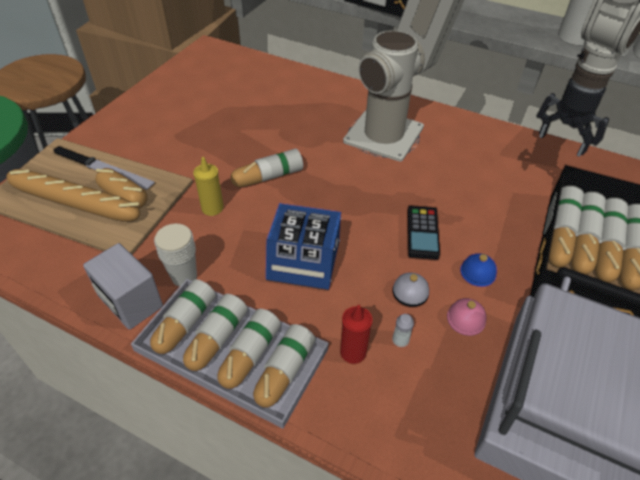

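View pics/top0.png

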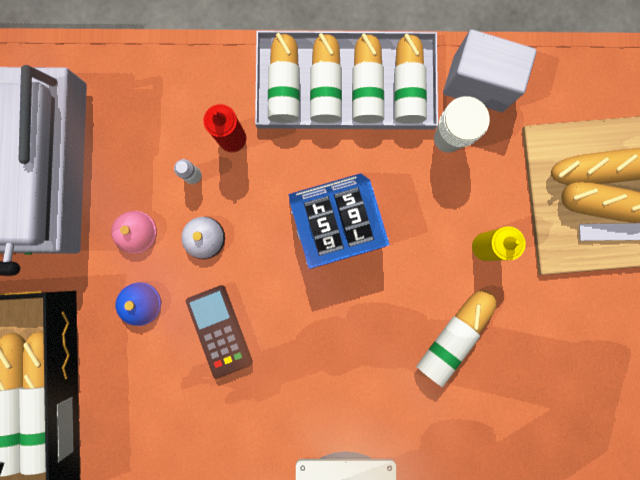

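The display is near pixel (338,220) in the top view. The silver bell is on its left at (203,238), the mustard is on its right, and the terminal is near (218,332).

Run:
```python
import cv2,numpy as np
a=cv2.imread("pics/top0.png")[165:275,280:395]; b=cv2.imread("pics/scene0.png")[195:295,255:350]
cv2.imwrite("pics/c1.png",np.hstack([cv2.resize(a,(400,500),interpolation=2),cv2.resize(b,(400,500),interpolation=2)]))
a=cv2.imread("pics/top0.png")[200:270,170:240]
cv2.imwrite("pics/c2.png",cv2.resize(a,(400,400),interpolation=2))
```

```text
(no output)
```

View pics/c1.png

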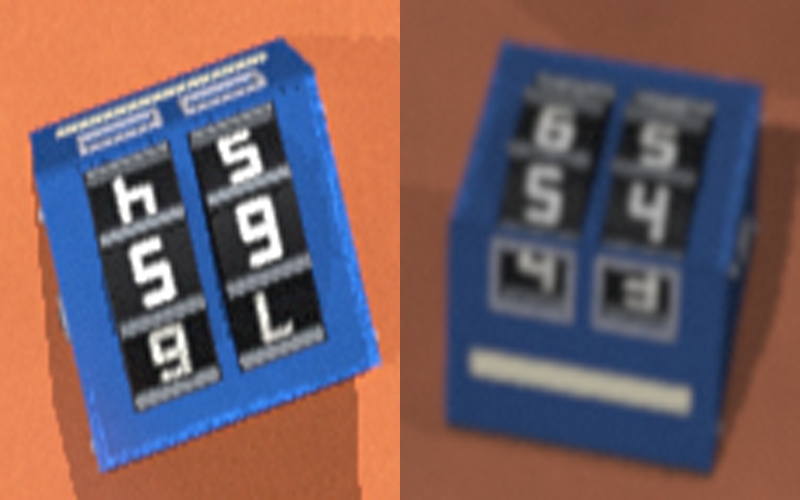

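View pics/c2.png

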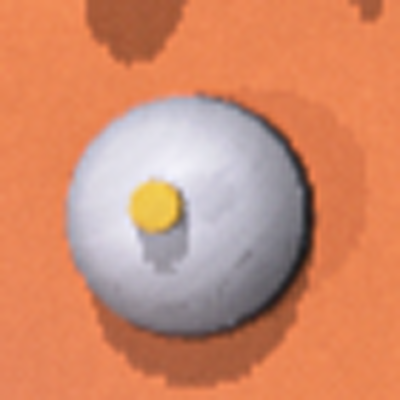

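The scene crop shows the windows reading 4 and 3, and the top view shows 5 at the top of the units drum, two later than the window, which agrees. So it needs 4 clicks. Next I'll measure poses.

```bash
cat > h.py <<'E'
import numpy as np,cv2
def load(n): return dict(np.load(n))
def atz(c,u,v,z):
    d=c["R"].T@np.array([(u-c["cx"])/c["fx"],(v-c["cy"])/c["fy"],1.]); o=-c["R"].T@c["t"]
    return o+d*(z-o[2])/d[2]
def dep(c,u,v):
    z=c["depth"][int(round(v)),int(round(u))]
    return c["R"].T@(z*np.array([(u-c["cx"])/c["fx"],(v-c["cy"])/c["fy"],1.])-c["t"])
def cloud(c):
    v,u=np.mgrid[0:480,0:640]; z=c["depth"]
    P=np.stack([(u-c["cx"])/c["fx"]*z,(v-c["cy"])/c["fy"]*z,z],-1)-c["t"]
    return P@c["R"]
E
python3 - <<'E'
from h import *
c=load("pics/top0.npz"); P=cloud(c); 
f=lambda p:(280+p[0]/(400/115)-.36,165+p[1]/(500/110)-.39)
R={"u+":[(100,243),(183,212)],"u-":[(120,330),(206,298)],"t+":[(212,205),(290,173)],"t-":[(230,295),(312,263)]}
M={}
for k,pp in R.items():
    q=[atz(c,*f(p),.1325) for p in pp]; m=(q[0]+q[1])/2; M[k]=m
    print(k,m.round(4),"len",np.linalg.norm(q[0]-q[1]).round(4),"depthpt",dep(c,*f(np.mean(pp,0))).round(4))
u=(M["u+"]+M["u-"])/2;t=(M["t+"]+M["t-"])/2
print("u",u,"t",t,"dist",np.linalg.norm(u-t),"rib gap",np.linalg.norm(M["u+"]-M["u-"]),np.linalg.norm(M["t+"]-M["t-"]))
y=u-t; print("yaw from y",np.arctan2(-y[0],y[1])); x=M["u+"]-M["u-"]+M["t+"]-M["t-"]; print("yaw from x",np.arctan2(x[1],x[0]))
# whole-deck check
b=c["img"].astype(int); blue=(b[...,0]>b[...,2]+60)
m=blue&(abs(P[...,2]-.112)<.006)&(abs(P[...,1]-u[1])<.13)&(abs(P[...,0]-u[0])<.13)
print("deck",m.sum(),np.median(P[m][:,2]),cv2.minAreaRect(P[m][:,:2].astype(np.float32)*1000))
# bell
q=(170+156*70/400-.4,200+207*70/400-.4); print("bell top px",q,atz(c,*q,.06),dep(c,*q))
m=(P[...,2]>.015)&(np.hypot(P[...,0]-atz(c,*q,.06)[0],P[...,1]-atz(c,*q,.06)[1])<.065)
print("bell cloud",cv2.minEnclosingCircle(P[m][:,:2].astype(np.float32)*1000))
for n,(uu,vv) in dict(ket=(220,122),salt=(184,170),must=(510,243),cups=(465,122)).items(): print(n,dep(c,uu,vv).round(3))
s=load("pics/scene0.npz"); print("scene rib check: bell", dep(s,411,276).round(4))
print("counter z",np.median(P[300:330,300:380,2]))
E
```

```text
u+ [0.5552 0.0489 0.1325] len 0.0434 depthpt [0.5549 0.0489 0.1356]
u- [0.522  0.0379 0.1325] len 0.0448 depthpt [0.5218 0.038  0.1344]
t+ [ 0.5704 -0.0062  0.1325] len 0.0412 depthpt [ 0.5703 -0.0061  0.1334]
t- [ 0.5357 -0.0162  0.1325] len 0.0431 depthpt [ 0.5356 -0.0162  0.1334]
u [0.53860182 0.04339878 0.1325    ] t [ 0.55305053 -0.0112015   0.1325    ] dist 0.05647969459353919 rib gap 0.03504405490882469 0.03617037655280475
yaw from y 0.2586972209561932
yaw from x 0.2992571980318604
deck 2821 0.11280699972293004 ((542.4826049804688, 15.416748046875), (124.48441314697266, 149.99960327148438), 16.67277717590332)
bell top px (196.9, 235.825) [0.52196915 0.28065797 0.06      ] [0.52192024 0.28047995 0.06074443]
bell cloud ((522.12646484375, 281.43951416015625), 41.05865478515625)
ket [0.715 0.224 0.147]
salt [0.642 0.301 0.086]
must [ 0.506 -0.275  0.154]
cups [ 0.719 -0.204  0.144]
scene rib check: bell [0.5227 0.277  0.0602]
counter z 0.0006944372752060693
```

```bash
python3 -m crank '[[[-41.7,-29.2,0,0,255],[-41.7,-29.2,0,0,255],[-41.7,-29.2,0,0,255],[-41.7,-29.2,0,0,255],[-41.7,-29.2,0,0,255],[-41.7,-29.2,0,0,255],[-41.7,-29.2,0,0,255],[-41.7,-29.2,0,0,255],[-41.7,-29.2,0,0,255],[-41.7,-29.2,0,0,255],[-41.7,-29.2,0,0,255]]]'; python3 -c "
from workcell import bot
print(bot.get_obs()['joint_pos'])"
```

```text
clock: 1.52
eef_pos: [0.5, 0.019, 0.2286]
tool_rot: [0.15, 0.989, -0.001, -0.001]
ft_force: [1.3, 0.4, 1.0]
grip_width: -0.0002
[ 0.03935693  0.24379475  0.00221488  1.33079632 -0.00211549  0.34135421]
```

```bash
cat > st.py <<'E'
from workcell import bot
import numpy as np
from scipy.spatial.transform import Rotation as Ro
YAW=0.288; U=np.array([.5386,.0434,0.0]); 
def st():
    o=bot.get_obs(); R=Ro.from_quat(o["tool_rot"]).as_matrix(); p=np.array(o["eef_pos"])
    c,s=np.cos(YAW),np.sin(YAW); D=np.array([[c,-s,0],[s,c,0],[0,0,1]])
    print("t",o["clock"],"disp-frame tcp mm",((D.T@(p-U))*1000).round(1),"F",(D.T@np.array(o["ft_force"])).round(2))
    ta=R[:,0]; ang=np.arctan2(ta[1],ta[0]); print("turn needed deg (tool x=-dx)",np.degrees(((-(YAW+np.pi-ang)+np.pi)%(2*np.pi))-np.pi).round(2),"tilt",R[2].round(4),"grip",round(o["grip_width"],4))
    return o,R,D
if __name__=="__main__": st()
E
python3 -m crank '[[[0,0,0,-10.7,255],[0,0,0,-10.7,255],[0,0,0,-10.7,255],[0,0,0,-2.5,255],[0,0,0,0,255]]]'; python3 st.py
```

```text
clock: 2.15
eef_pos: [0.501, 0.0144, 0.2257]
tool_rot: [-0.154, 0.988, -0.001, -0.003]
ft_force: [-0.7, 0.0, -0.3]
grip_width: -0.0002
t 2.15 disp-frame tcp mm [-44.3 -17.2 225.7] F [-0.64  0.21 -0.31]
turn needed deg (tool x=-dx) 1.23 tilt [ 7.e-03 -7.e-04 -1.e+00] grip -0.0002
```

```bash
python3 -m crank '[[[0,9,25,1.2,255],[0,8.5,20,0,255],[0,0,15,0,255],[0,0,0,0,255]]]'
python3 - <<'E'
from st import *
import cv2
st(); c=bot.camera("wrist"); np.savez("pics/w1.npz",**c); cv2.imwrite("pics/w1.png",c["img"])
E
```

```text
clock: 2.65
eef_pos: [0.4952, 0.0315, 0.1639]
tool_rot: [-0.142, 0.99, -0.001, -0.003]
ft_force: [-0.5, 0.4, 0.8]
grip_width: -0.0005
t 2.65 disp-frame tcp mm [-45.    0.9 163.9] F [-0.35  0.51  0.8 ]
turn needed deg (tool x=-dx) -0.22 tilt [ 7.1e-03 -9.0e-04 -1.0e+00] grip -0.0005
```

View pics/w1.png

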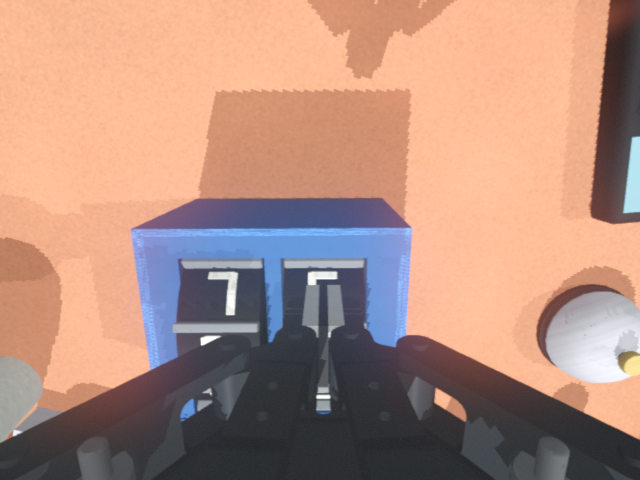

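```bash
python3 -m crank '[[[-9,-1,15,0,255],[0,0,12,0,255],[0,0,6,0,255],[0,0,0,0,255]]]'; python3 st.py
```

```text
clock: 3.2
eef_pos: [0.5064, 0.0329, 0.1305]
tool_rot: [-0.141, 0.99, -0.001, -0.002]
ft_force: [-0.2, 0.7, 0.3]
grip_width: 0.0
t 3.2 disp-frame tcp mm [-33.8  -0.9 130.5] F [0.01 0.68 0.3 ]
turn needed deg (tool x=-dx) -0.27 tilt [ 0.0033 -0.0017 -1.    ] grip 0.0
```

```bash
python3 -m crank '[[[2,0,3,0,255],[0,0,0,0,255]]]'; python3 st.py;  python3 -m crank '[[[-5,0,0,0,255],[-5,0,-1.5,0,255],[-5,0,-1.5,0,255],[0,0,0,0,255]]]'; python3 st.py
```

```text
clock: 3.45
eef_pos: [0.5045, 0.0323, 0.1277]
tool_rot: [-0.141, 0.99, -0.001, -0.001]
ft_force: [-0.2, 0.3, -0.4]
grip_width: 0.0002
t 3.45 disp-frame tcp mm [-35.9  -1.  127.7] F [-0.11  0.3  -0.38]
turn needed deg (tool x=-dx) -0.28 tilt [ 0.0028 -0.0018 -1.    ] grip 0.0002
clock: 3.95
eef_pos: [0.5186, 0.0364, 0.1309]
tool_rot: [-0.141, 0.99, -0.001, -0.002]
ft_force: [-1.1, 0.1, 0.3]
grip_width: -0.0001
t 3.95 disp-frame tcp mm [-21.1  -1.  130.9] F [-1.04  0.37  0.33]
turn needed deg (tool x=-dx) -0.29 tilt [ 0.0052 -0.0018 -1.    ] grip -0.0001
```

```bash
cat > pic.py <<'E'
import sys,cv2
from st import *
st(); n=sys.argv[1]
w=bot.camera("wrist")["img"]; t=bot.camera("scene")["img"]
a=cv2.resize(w[180:440,120:430],(400,336),interpolation=2); b=cv2.resize(t[195:295,255:350],(380,400),interpolation=2)
H=np.zeros((400,780,3),np.uint8); H[:336,:400]=a; H[:,400:]=b; cv2.imwrite(f"pics/{n}.png",H)
E
python3 pic.py p1
```

```text
t 3.95 disp-frame tcp mm [-21.1  -1.  130.9] F [-1.04  0.37  0.33]
turn needed deg (tool x=-dx) -0.29 tilt [ 0.0052 -0.0018 -1.    ] grip -0.0001
```

View pics/p1.png

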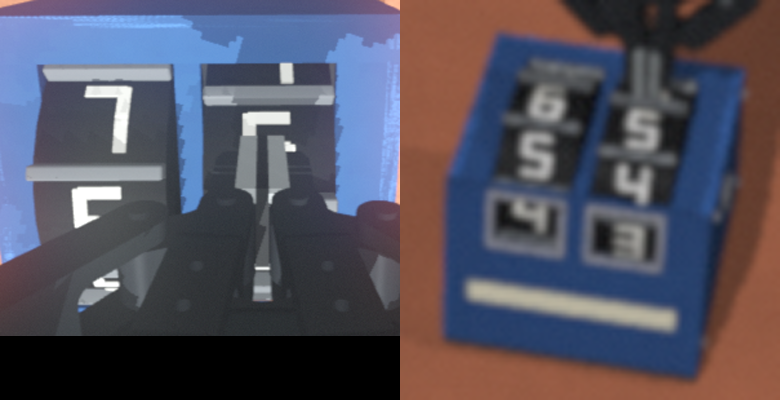

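The units drum has turned partway, while the tens drum and the case haven't moved. I'll keep going.

```bash
python3 -m crank '[[[-5,0,-1,0,255],[-5,0,-0.5,0,255],[-5,0,0,0,255],[0,0,0,0,255]]]'; python3 pic.py p2
```

```text
clock: 4.55
eef_pos: [0.5354, 0.0412, 0.133]
tool_rot: [-0.141, 0.99, -0.001, -0.001]
ft_force: [-0.8, -0.1, 0.1]
grip_width: -0.0002
t 4.55 disp-frame tcp mm [ -3.6  -1.2 133. ] F [-0.81  0.14  0.11]
turn needed deg (tool x=-dx) -0.29 tilt [ 0.0017 -0.0021 -1.    ] grip -0.0002
```

View pics/p2.png

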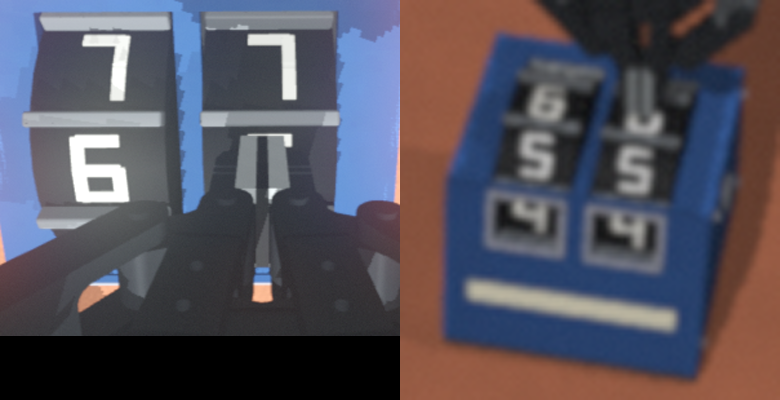

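The windows read 44, so one click is done. Now back off and repeat.

```bash
python3 -m crank '[[[0,0,-14,0,255],[0,0,0,0,255],[16,0.5,0,0,255],[16.4,0.5,0,0,255],[0,0,0,0,255],[0,0,10,0,255],[0,0,0,0,255]]]'; python3 st.py
```

```text
clock: 5.52
eef_pos: [0.5043, 0.033, 0.1387]
tool_rot: [-0.141, 0.99, -0.001, 0.001]
ft_force: [0.1, -0.1, -0.5]
grip_width: 0.0001
t 5.525 disp-frame tcp mm [-35.8  -0.2 138.7] F [ 0.04 -0.08 -0.48]
turn needed deg (tool x=-dx) -0.3 tilt [-0.0013 -0.0027 -1.    ] grip 0.0001
```

```bash
python3 -m crank '[[[0,0,10,0,255],[0,0,1,0,255],[-5,0,0,0,255],[-5,0,-1.5,0,255],[-5,0,-1.5,0,255],[-5,0,-1,0,255],[-5,0,-0.5,0,255],[-5,0,0,0,255],[0,0,0,0,255]]]'; python3 pic.py p3
```

```text
clock: 6.65
eef_pos: [0.5366, 0.0424, 0.1314]
tool_rot: [-0.141, 0.99, -0.001, 0.001]
ft_force: [-0.4, 0.4, -0.4]
grip_width: 0.0001
t 6.65 disp-frame tcp mm [ -2.2  -0.4 131.4] F [-0.28  0.45 -0.4 ]
turn needed deg (tool x=-dx) -0.27 tilt [-0.0019 -0.0027 -1.    ] grip 0.0001
```

View pics/p3.png

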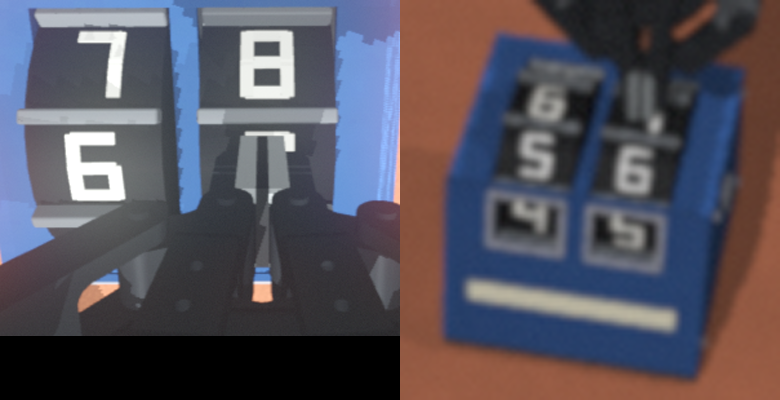

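The windows read 45, so that's two clicks.

```bash
python3 -m crank '[[[0,0,-15,0,255],[0,0,0,0,255],[17,0,0,0,255],[16.8,0,0,0,255],[0,0,0,0,255],[0,0,9,0,255],[0,0,0,0,255]]]'; python3 st.py
```

```text
clock: 7.62
eef_pos: [0.5042, 0.0327, 0.1392]
tool_rot: [-0.141, 0.99, -0.001, 0.003]
ft_force: [-0.9, 0.2, -0.1]
grip_width: -0.0003
t 7.625 disp-frame tcp mm [-36.   -0.5 139.2] F [-0.82  0.42 -0.07]
turn needed deg (tool x=-dx) -0.28 tilt [-0.0048 -0.0033 -1.    ] grip -0.0003
```

```bash
python3 -m crank '[[[0,0,10,0,255],[0,0,1.2,0,255],[-5,0,0,0,255],[-5,0,-1.5,0,255],[-5,0,-1.5,0,255],[-5,0,-1.3,0,255],[-5,0,-0.6,0,255],[-5,0,0,0,255],[0,0,0,0,255]]]'; python3 pic.py p4
```

```text
clock: 8.75
eef_pos: [0.5364, 0.0421, 0.1322]
tool_rot: [-0.141, 0.99, -0.001, 0.003]
ft_force: [0.6, -0.7, -0.8]
grip_width: -0.0002
t 8.75 disp-frame tcp mm [ -2.4  -0.6 132.2] F [ 0.34 -0.84 -0.78]
turn needed deg (tool x=-dx) -0.26 tilt [-0.0052 -0.0033 -1.    ] grip -0.0002
```

View pics/p4.png

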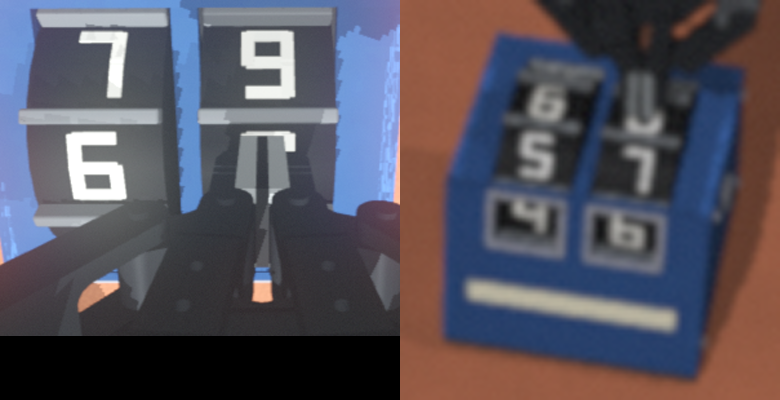

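The windows read 46. One more click.

```bash
python3 -m crank '[[[0,0,-15,0,255],[0,0,0,0,255],[17,0,0,0,255],[16.6,0,0,0,255],[0,0,0,0,255],[0,0,10,0,255],[0,0,0,0,255]]]'; python3 st.py
```

```text
clock: 9.72
eef_pos: [0.5043, 0.0325, 0.1388]
tool_rot: [-0.141, 0.99, -0.001, 0.004]
ft_force: [-0.1, 0.1, 0.3]
grip_width: -0.0
t 9.725 disp-frame tcp mm [-36.   -0.7 138.8] F [-0.01  0.14  0.35]
turn needed deg (tool x=-dx) -0.27 tilt [-0.0082 -0.0038 -1.    ] grip -0.0
```

```bash
python3 -m crank '[[[0,0,10,0,255],[0,0,1,0,255],[-5,0,0,0,255],[-5,0,-1.5,0,255],[-5,0,-1.5,0,255],[-5,0,-1.3,0,255],[-5,0,-0.6,0,255],[-5,0,0,0,255],[0,0,0,0,255]]]'; python3 pic.py p5
```

```text
clock: 10.85
eef_pos: [0.5366, 0.0419, 0.1321]
tool_rot: [-0.141, 0.99, -0.001, 0.005]
ft_force: [-0.7, -1.3, 0.5]
grip_width: 0.0001
t 10.85 disp-frame tcp mm [ -2.4  -0.8 132.1] F [-1.04 -1.    0.48]
turn needed deg (tool x=-dx) -0.24 tilt [-0.0087 -0.0038 -1.    ] grip 0.0001
```

View pics/p5.png

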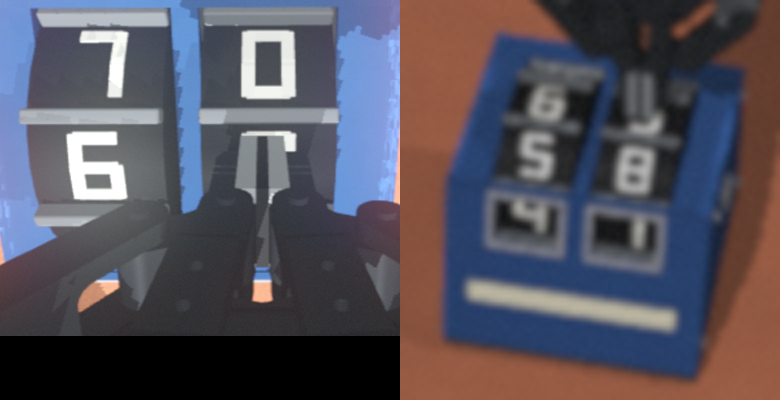

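The windows read 47. Now lift and travel to the bell.

```bash
python3 -m crank '[[[0,0,-30,0,255],[0,0,-30,0,255],[0,0,0,0,255],[-11,46.5,0,0,255],[-11,46.5,0,0,255],[-11,46.5,0,0,255],[-11,46.5,0,0,255],[-10,46.5,0,0,255],[0,0,0,0,255]]]'
python3 - <<'E'
from st import *
import cv2
from h import *
o,R,D=st(); print(R.T@(np.array([.522,.2807,.06])-o["eef_pos"])*1000)
c=bot.camera("wrist"); cv2.imwrite("pics/w6.png",c["img"])
o=bot.get_obs(); d=c["depth"]
hsv=cv2.cvtColor(c["img"],cv2.COLOR_BGR2HSV)
c=bot.camera("top"); cv2.imwrite("pics/t6.png",c["img"])
E
```

```text
clock: 12.08
eef_pos: [0.5189, 0.2845, 0.1851]
tool_rot: [-0.139, 0.99, -0.002, -0.001]
ft_force: [0.2, -0.4, 0.2]
grip_width: -0.0002
t 12.075 disp-frame tcp mm [ 49.6 236.8 185.1] F [ 0.05 -0.47  0.23]
turn needed deg (tool x=-dx) -0.51 tilt [ 0.0017 -0.0047 -1.    ] grip -0.0002
[ -2.16647779  -3.95858615 125.15901327]
```

View pics/w6.png

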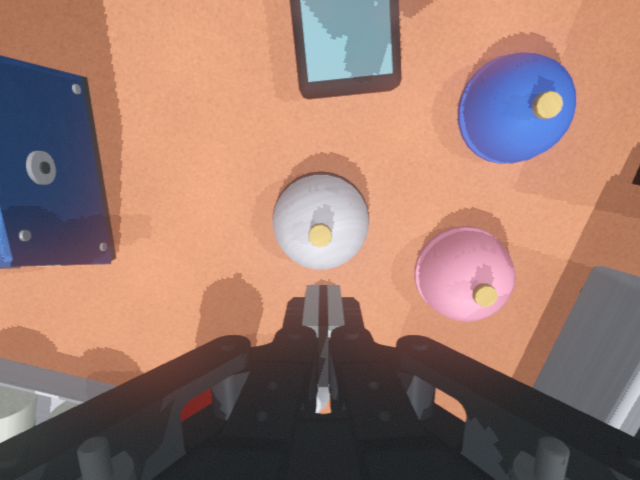

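View pics/t6.png

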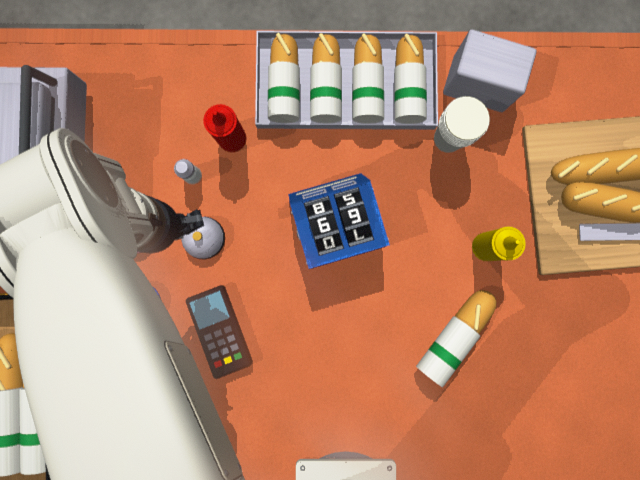

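The top view shows the display unmoved, with 9 (tens) and 6-8 numerals as expected. In the wrist view the brass plunger is at (320,236), which puts it at tool offset (-2.2, -2.1) mm. That agrees with the top camera to 2 mm. Going down.

```bash
python3 -m crank '[[[-1.2,-2,35,0,255],[-1,-1,35,0,255],[0,0,25,0,255],[0,0,12,0,255],[0,0,0,0,255]]]'
python3 - <<'E'
from st import *
import cv2
o,R,D=st(); print(o["eef_pos"],R.T@(np.array([.522,.2807,.06])-o["eef_pos"])*1000)
c=bot.camera("wrist"); cv2.imwrite("pics/w7.png",c["img"][150:450,150:550]*1)
E
```

```text
clock: 12.8
eef_pos: [0.5231, 0.2712, 0.0754]
tool_rot: [-0.133, 0.991, -0.004, -0.001]
ft_force: [-0.2, 0.2, -0.5]
grip_width: 0.0004
t 12.8 disp-frame tcp mm [ 49.8 222.8  75.4] F [-0.14  0.23 -0.54]
turn needed deg (tool x=-dx) -1.25 tilt [ 0.003  -0.0076 -1.    ] grip 0.0004
[0.52309155 0.27117882 0.07539725] [-1.49836311  9.58946745 15.32047172]
```

View pics/w7.png

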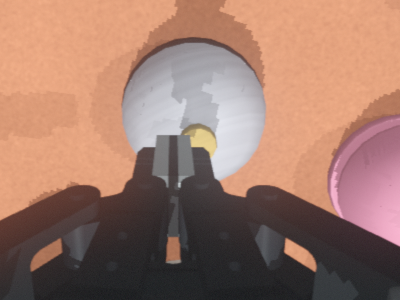

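The tool drifted sideways on the fast descent, and the wrist view shows the plunger right of the tip. I'll correct that.

```bash
python3 -m crank '[[[-1,9.5,0,0,255],[0,0,0,0,255],[0,0,0,0,255]]]'
python3 - <<'E'
from st import *
import cv2
o,R,D=st(); print(o["eef_pos"],R.T@(np.array([.522,.2807,.06])-o["eef_pos"])*1000)
c=bot.camera("wrist"); cv2.imwrite("pics/w8.png",c["img"][150:450,150:550]*1)
E
```

```text
clock: 13.22
eef_pos: [0.524, 0.2826, 0.0793]
tool_rot: [-0.133, 0.991, -0.003, 0.002]
ft_force: [-0.6, -0.1, -0.3]
grip_width: 0.0003
t 13.225 disp-frame tcp mm [ 53.9 233.5  79.3] F [-0.59  0.03 -0.33]
turn needed deg (tool x=-dx) -1.25 tilt [-0.0042 -0.006  -1.    ] grip 0.0003
[0.52399534 0.28263344 0.07932462] [ 2.51438549 -1.22512903 19.32194298]
```

View pics/w8.png

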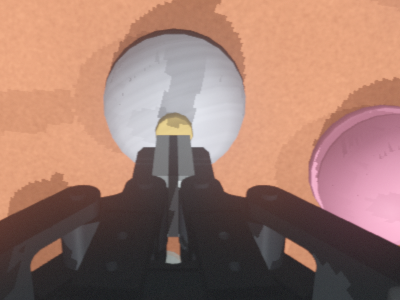

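```bash
python3 -m crank '[[[2.5,-0.5,5,0,255],[0,0,5,0,255],[0,0,4,0,255],[0,0,0,0,255]]]'
python3 - <<'E'
from st import *
o,R,D=st(); print(o["eef_pos"],R.T@(np.array([.522,.2807,.06])-o["eef_pos"])*1000)
E
```

```text
clock: 13.78
eef_pos: [0.5213, 0.2813, 0.0641]
tool_rot: [-0.133, 0.991, -0.003, 0.002]
ft_force: [-0.2, -0.5, 0.2]
grip_width: -0.0003
t 13.775 disp-frame tcp mm [ 50.9 233.   64.1] F [-0.32 -0.47  0.21]
turn needed deg (tool x=-dx) -1.23 tilt [-0.0037 -0.006  -1.    ] grip -0.0003
[0.52126656 0.28126517 0.06414807] [-0.54357543 -0.71336015  4.15445422]
```

```bash
python3 -m crank '[[[0,0,4,0,255],[0,0,2.5,0,255],[0,0,2,0,255],[0,0,0,0,255]]]'; python3 st.py
```

```text
clock: 14.28
eef_pos: [0.5216, 0.2813, 0.0562]
tool_rot: [-0.133, 0.991, -0.003, 0.003]
ft_force: [-1.2, -0.2, 4.1]
grip_width: -0.0004
t 14.275 disp-frame tcp mm [ 51.3 233.   56.2] F [-1.2   0.1   4.15]
turn needed deg (tool x=-dx) -1.24 tilt [-0.0045 -0.0057 -1.    ] grip -0.0004
```

```bash
python3 -m crank '[[[0,0,2,0,255],[0,0,1.5,0,255]]]'; python3 st.py
```

```text
clock: 14.52
eef_pos: [0.5217, 0.2814, 0.0549]
tool_rot: [-0.133, 0.991, -0.002, 0.003]
ft_force: [-4.7, -2.1, 14.6]
grip_width: -0.0001
t 14.525 disp-frame tcp mm [ 51.4 233.   54.9] F [-5.11 -0.69 14.62]
turn needed deg (tool x=-dx) -1.24 tilt [-0.0056 -0.0053 -1.    ] grip -0.0001
```

The plunger is bottomed: 14.6 N at z = 0.055. Now release straight up.

```bash
python3 -m crank '[[[0,0,-5,0,255],[0,0,-8,0,255],[0,0,-20,0,255],[0,0,-35,0,255],[0,0,-40,0,255],[0,0,-30,0,255],[0,0,0,0,255]]]'
python3 - <<'E'
from st import *
import cv2
from h import *
st()
w=bot.camera("wrist");s=bot.camera("scene");t=bot.camera("top")
A=np.hstack([cv2.resize(w["img"],(400,300)),cv2.resize(s["img"],(400,300))])
b=cv2.resize(s["img"][195:295,255:350],(285,300),interpolation=2); e=cv2.resize(t["img"],(400,300))
B=np.zeros((300,800,3),np.uint8);B[:,:285]=b;B[:,300:700]=e
cv2.imwrite("pics/f.png",np.vstack([A,B]))
P=cloud(t);t0=load("pics/top0.npz");P0=cloud(t0)
for PP,c in ((P0,t0),(P,t)):
    b=c["img"].astype(int); m=(b[...,0]>b[...,2]+60)&(abs(PP[...,2]-.112)<.006)&(abs(PP[...,1]-.0154)<.13)&(abs(PP[...,0]-.5425)<.13)
    print(m.sum(),cv2.minAreaRect(PP[m][:,:2].astype(np.float32)*1000))
s0=load("pics/scene0.npz")
for c in (s0,s):
    Q=cloud(c); m=(Q[...,2]>.05)&(Q[...,2]<.066)&(np.hypot(Q[...,0]-.522,Q[...,1]-.281)<.03); print(m.sum(),Q[m].mean(0) if m.any() else 0, Q[m][:,2].max() if m.any() else 0)
E
```

```text
clock: 15.4
eef_pos: [0.5208, 0.2819, 0.1957]
tool_rot: [-0.133, 0.991, -0.003, 0.003]
ft_force: [0.4, -0.0, -0.6]
grip_width: -0.0001
t 15.4 disp-frame tcp mm [ 50.7 233.7 195.7] F [ 0.42 -0.15 -0.6 ]
turn needed deg (tool x=-dx) -1.24 tilt [-0.0043 -0.006  -1.    ] grip -0.0001
2821 ((542.4826049804688, 15.416748046875), (124.48441314697266, 149.99960327148438), 16.67277717590332)
2755 ((542.3150634765625, 15.630729675292969), (124.13416290283203, 149.5855712890625), 16.627790451049805)
53 [0.52317746 0.28389491 0.05781251] 0.06360879242618814
51 [0.52306696 0.28348145 0.05823508] 0.06275623050956962
```

View pics/f.png

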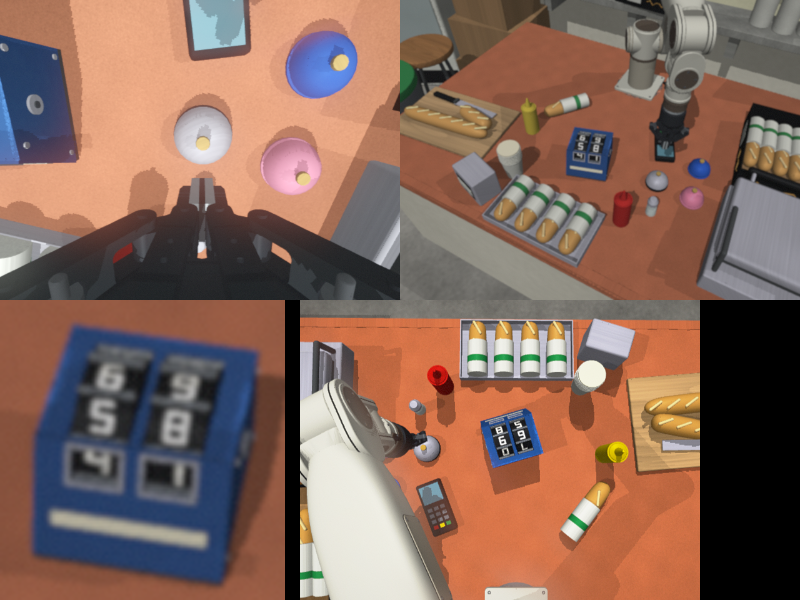

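The windows show 47. The display and bell haven't moved (under 1 mm), the plunger is up, and the arm is clear. Handing in.

```bash
python3 -c "
from workcell import bot
print(bot.job_done())"
```

```text
the job is handed in; nothing more can be done
None
```

The windows now show 47 and the bell has been rung; I handed the job in at about 15.5 s, well under the 54 s limit. No verdict was reported, so these are my own readings.

- **Display:** I pushed the units drum from 3 to 7 in four single clicks with the closed fingertip, and checked the windows after each one. The tens drum stayed at 4. The display moved about 0.3 mm, which is within measuring noise.
- **Bell:** I pressed the plunger to its stop. The force rose to 14.6 N with the fingertip at a height of 55 mm, then I released straight up. The bell's position is unchanged to under 1 mm, and the plunger is back up.
- **Rest of the counter:** nothing else looked moved in the last pictures, though I did not measure those objects. The arm was clear, with the fingertip at 0.196 m.

One thing went off plan: the tool drifted about 10 mm sideways on a fast descent above the bell. It touched nothing, and I corrected it before pressing.

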